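Drop the red keyed hub into the keyway of its paint turntable

TASK

The red keyed hub of the prop-painting turntable is riding on top of the shoulder. Turn it on its spindle, without taking it off, until both tabs drop into the keyway and its disc lies flat on the shoulder, then let go. Do not touch the blue hub: its paint is still wet.

Things in the scene. Friction and masses are not known exactly. Their poses are not given: they have to be found in the camera images.
- hub_red: Red washer, 0.25 kg: disc 66 mm wide; on it a square collar 44 x 44 mm, faces along x and y (the grip). Two tabs 12 mm wide, white-marked, along +x and -x to 44 mm out, 10 mm below the disc. Origin on axis at tab ends, z up: disc z 10-16 mm, collar 16-46. Starts 34 to 90 deg off the keyway, tabs riding on the shoulder; turns easily either way; sinks 10 mm if let go or lowered within 10 deg of it.
- stand_red: Fixed stand of the red hub: round dark base 160 mm wide, 25 mm high; on it an aluminium shoulder block 116 x 100 mm, top at 45 mm, cut right across along x by a straight keyway 32 mm wide, 20 deep, open at both ends (dark floor seen past the hub); central steel spindle 24 mm thick, top at 89 mm, inside the hub's 28 mm bore. Origin: centre of underside, on the table; z up; same both ways round.
- hub_blue: Blue hub, same shape, size and origin as the red one, also riding high, on a second stand like the first (spindles at least 220 mm apart). Wet paint: not to be touched.
There are look-alikes about, which are no part of the job. Of the things that look like the hub_red, the larger one is meant. Leave any yellow look-alike of the stand_red alone.

How it is judged:
By the outcome, as a careful person would: the job done as asked, in the order asked, and still so for the second after the job is handed in, with the robot touching nothing.
It also fails if it takes over 35 s, if anything falls off the work surface, if the arm or the gripper's body presses on something with over 40 N, if the wrist force passes 120 N, or if a joint passes its speed limit or range.

ROBOT

A 7-joint arm with a two-finger parallel gripper is mounted at the origin on the work surface. World frame = base frame: x ahead of the robot, y to its left, z up, the work surface at z = 0. Lengths are in m, angles in rad, forces in N, time in s.
With the tool pointing down it reaches from about 0.4 to 0.85 m from the base axis. Payload 10.4 kg.
Tool frame: the origin (TCP) lies between the finger pads; the fingertips stand ahead of it and the grasp point (between the pads) lies 5 mm behind it (manip.tip_extent is the z of the fingertips in the tool frame, in m); z points along the fingers, y is the line along which they close (so a half turn about z gives the same grasp; the last joint's range is limited). The gripper opens to 85 mm and grips with 20 to 120 N. Pads are 22 mm wide; open, the fingers measure 114 mm over their backs; the gripper's body (76 mm by 85 mm) begins 54 mm behind the grasp point. The pads swing forward as they close: fully open they stand 13 mm farther back than shut.
Start: joints at [-1.294, 0.332, -0.065, 1.46, 0.022, 1.35, -0.088], TCP at [0.185, 0.597, 0.245] pointing down, gripper open.
Joint ranges: [-2.6, 2.6], [-0.5, 2.12], [-1.47, 1.34], [0.16, 2.42], [-1.27, 4.41], [0.06, 2.06], [-2.6, 2.6]. Speed limits (rad/s): [2.22, 2.22, 2.79, 2.79, 3.14, 3.14, 3.14].

INTERFACE

Orientations are given as a unit quaternion [x, y, z, w].
In Python, from workcell import status, viewer, manip gives the robot as it stands.
- The arm moves only by the tool play_rows, never from a script. Its argument "plan" is one flat list of numbers, 7 for each row, row after row: the turn, a rotation vector about the tool's x, y, z in degrees, then the shift along the tool's x, y, z in m, then the opening, from 0 (shut) to 1 (fully open). In form: [ax, ay, az, dx, dy, dz, grip, ax, ay, az, dx, dy, dz, grip, ...]. A call has 1 to 20 rows; each row is the pose to reach, as a shift and turn from the pose commanded when the call began, along the tool's axes at that moment; what a row does not reach only later rows make up. A row lasts 1/8 s, in which the tool goes at most 62.5 mm and 10.7 degrees, less where a joint would pass 70% of its speed; a pose out of reach is approached as far as the arm can. A call with a gripper value outside its range is refused whole. The fingers move at their own pace and stop on an object; "squeeze" is the grip in N (left out, the last holds). Time passes only in rows, so rows that repeat a pose let the fingers close. It gives the time, the measured TCP pose, the force, the opening and the grip force at its end, in the units of the state.
- status.get_obs(): the state, without advancing time (a new reading comes with each control period).
- viewer.camera(name): name is "scene" or "top"; returns the picture (480x640x3 uint8, red, green, blue); there is no depth.
- viewer.camera_model(name): a dict with "fx", "fy", "cx", "cy" (pixels), "R" (3x3) and "t" (3): a world point X has camera coordinates R X + t. Camera axes: x right, y down, z forward; pixel columns grow to the right and rows downward; lengths in m; the calibration is good to about 2 mm. A picture is of the moment at which its call begins. camera_model takes no time and is no camera call.
- manip.hand_in(): hands the job in; it is judged then, once.
The state is a dict: "clock": time; "joint_pos": joint angles; "joint_velocities": joint speeds; "tau": joint torques, N m; "position": TCP position; "ee_rot": TCP orientation; "ft_force": force on the tool from outside, world axes, zero at the start; "torque": the same for the moment, N m; "grip_width": opening from 0.0 (shut) to 1.0 (fully open); "grasp_force": force on a finger pad.
Only numpy, scipy, OpenCV 4.12 (cv2) and the standard library are available. Lean on these libraries where they do the work, as an engineer would, in place of code of your own. Each camera call takes 0.05 s, during which the arm holds its last target. There are 200 camera calls.

## Working session

There is one attempt and no reset: what is moved stays moved. The work goes in short steps, Python scripts to look and compute and a tool call to move; the robot and the scene stay as the last step left them, time stands still between calls to the robot, and variables do not carry over. Pictures are saved under pics/ and viewed, at most 10 in all, crops included, and the job is handed in when it is done.

Besides the shell and the picture viewer there is one more tool, called after "Request:" by a JSON object that holds its "name" and its "arguments". play_rows: Moves the arm, as the interface text tells. Its arguments: {"type":"object","properties":{"plan":{"type":"array","items":{"type":"number"}},"squeeze":{"type":"number"}},"required":["plan"]}

```bash
mkdir -p pics
python3 - <<'E'
from workcell import status, viewer, manip
import cv2
for n in ("scene","top"):
    cv2.imwrite(f"pics/{n}0.png",viewer.camera(n)[:,:,::-1])
    print(n,viewer.camera_model(n))
o=status.get_obs();print({k:o[k] for k in("clock","position","ee_rot","grip_width")},manip.tip_extent)
E
```

```text
scene {'fx': 496.22646449448627, 'fy': 496.22646449448627, 'cx': 321.66400867414166, 'cy': 233.41623894671434, 'R': array([[ 0.43904267,  0.8983396 ,  0.01508304],
       [ 0.54691857, -0.25389952, -0.7977563 ],
       [-0.7128265 ,  0.35849825, -0.60279133]]), 't': array([-0.24455179, -0.24465781,  1.08016288])}
top {'fx': 508.50190228823976, 'fy': 508.50190228823976, 'cx': 319.8792614106424, 'cy': 245.2930470162292, 'R': array([[ 2.50907943e-03, -9.99825573e-01, -1.85075206e-02],
       [-9.92789503e-01, -2.72530139e-04, -1.19870466e-01],
       [ 1.19844513e-01,  1.86748367e-02, -9.92617017e-01]]), 't': array([1.00392518e-04, 5.12223176e-01, 8.56310429e-01])}
{'clock': 0.1, 'position': array([0.18453184, 0.59683489, 0.24460292]), 'ee_rot': array([ 1.49348738e-01,  9.88784397e-01, -6.05817563e-04, -5.89345345e-05]), 'grip_width': 1.0007531474958087} 0.014
```

View pics/scene0.png

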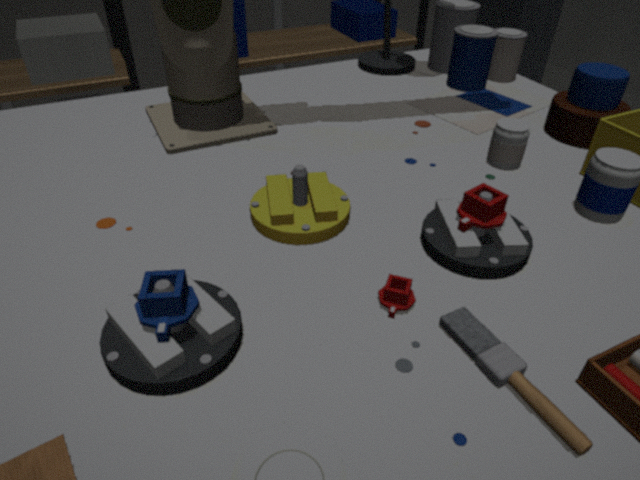

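View pics/top0.png

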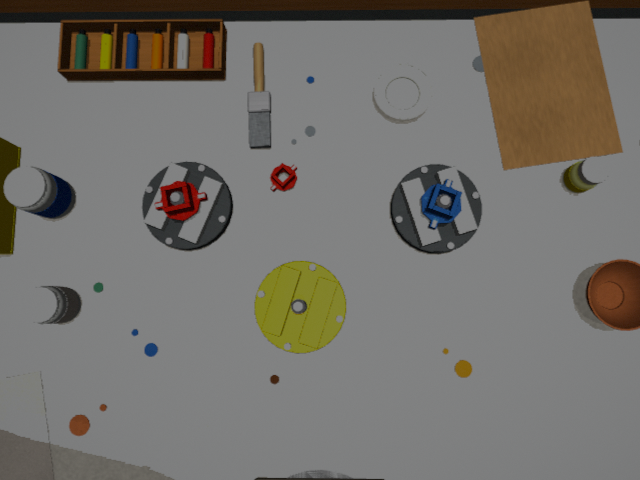

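Candidates for hub_red are the red hub on a dark stand (top 181,200; scene 484,207), the small loose red washer (top 284,178; scene 397,292), the blue hub (top 441,204), and the yellow stand (top 300,306). By the description it is the larger red one, on the dark stand. I'll check that with one crop and measure it.

```bash
cat > h.py <<'E'
import numpy as np, cv2
from workcell import status, viewer, manip
def ray(n,uv,z):
    m=viewer.camera_model(n);R=m["R"];C=-R.T@m["t"]
    d=R.T@np.array([(uv[0]-m["cx"])/m["fx"],(uv[1]-m["cy"])/m["fy"],1.])
    return (C+d*(z-C[2])/d[2])
def proj(n,X):
    m=viewer.camera_model(n);c=m["R"]@np.asarray(X)+m["t"]
    return np.array([m["fx"]*c[0]/c[2]+m["cx"],m["fy"]*c[1]/c[2]+m["cy"]])
E
python3 - <<'E'
from h import *
im=cv2.imread("pics/top0.png");x0,y0=130,150
c=im[y0:y0+110,x0:x0+120]
a=cv2.resize(c,None,fx=6,fy=5.4,interpolation=cv2.INTER_CUBIC)
cv2.imwrite("pics/crop0.png",cv2.convertScaleAbs(a,alpha=1.6))
hsv=cv2.cvtColor(c,cv2.COLOR_BGR2HSV)
g=((hsv[...,1]<60)&(hsv[...,2]>95)).astype(np.uint8)
red=((hsv[...,1]>150)&((hsv[...,0]<8)|(hsv[...,0]>172))).astype(np.uint8)
for nm,m,z in(("white",g,.045),("red",red,.065)):
    n,l,s,ce=cv2.connectedComponentsWithStats(m)
    for i in range(1,n):
        if s[i,4]<12: continue
        p=np.argwhere(l==i)[:,::-1].astype(float)+[x0,y0]
        w=np.array([ray("top",q,z)[:2] for q in p]).astype(np.float32)
        r=cv2.minAreaRect(w*1000)
        print(nm,s[i,4],ce[i]+[x0,y0],w.mean(0),r)
# base disc outline (dark)
d=(hsv[...,2]<60).astype(np.uint8)
k,_=cv2.findContours(d,cv2.RETR_EXTERNAL,cv2.CHAIN_APPROX_NONE)
k=max(k,key=cv2.contourArea);e=cv2.fitEllipse(cv2.convexHull(k));print(e,ray("top",np.array(e[0])+[x0,y0],.02))
E
```

```text
Traceback (most recent call last):
  File "h.py", line 4, in ray
    m=viewer.camera_model(n);R=m["R"];C=-R.T@m["t"]
ValueError: time passes only in moves, steps and waits
```

View pics/crop0.png

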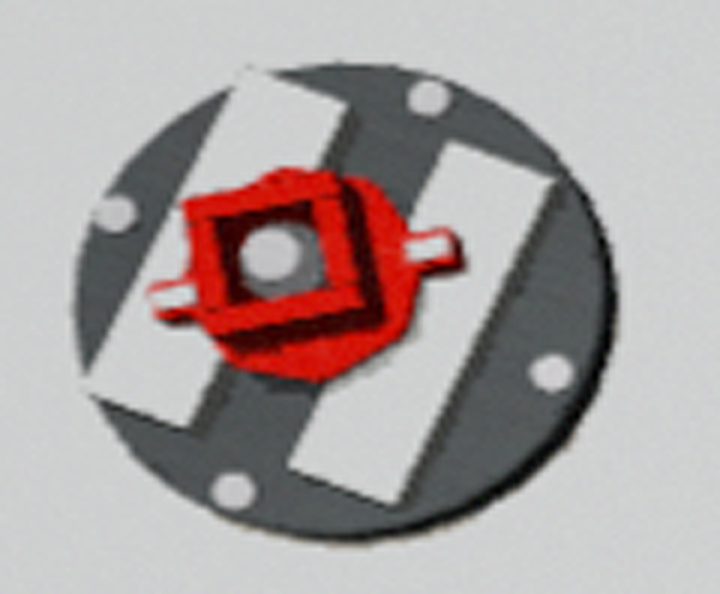

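```bash
python3 - <<'E'
s=open('h.py').read().replace('def ray','M={n:viewer.camera_model(n) for n in("top","scene")}\ndef ray').replace('viewer.camera_model(n);','M[n];')
open('h.py','w').write(s)
E
python3 - <<'E'
from h import *
f=lambda p,z:ray("top",(p[0]/6+130-.4,p[1]/5.4+150-.4),z)
A=[f(p,.045) for p in((250,68),(348,104),(188,430),(84,390),(450,142),(556,180),(400,505),(290,466))]
print("block centre",np.mean(A,0), "outer",np.mean([A[0],A[3],A[5],A[6]],0))
an=lambda a,b:np.degrees(np.arctan2(*(a-b)[1::-1]))
print("keyway",[an(A[i],A[j]) for i,j in((0,3),(1,2),(4,7),(5,6))])
print("width",[np.linalg.norm(A[i]-A[j]) for i,j in((0,3),(1,2),(4,7),(5,6),(0,5),(3,6))])
for z in(.055,.061):
    a,b=f((173,297),z),f((431,248),z);print("tabs",a,b,an(a,b),(a+b)/2,np.linalg.norm(a-b))
print("spindle",f((268,252),.089))
C=[f(p,.091) for p in((186,203),(328,172),(358,300),(208,332))]
print("collar",np.mean(C,0),[an(C[i],C[j]) for i,j in((0,1),(3,2),(0,3),(1,2))])
from scipy.spatial.transform import Rotation as Ro
print(Ro.from_quat(status.get_obs()["ee_rot"]).as_matrix().round(4))
E
```

```text
block centre [0.5859783  0.23919333 0.045     ] outer [0.58596398 0.23875266 0.045     ]
keyway [np.float64(-22.630959100993696), np.float64(-21.769177038508815), np.float64(-22.121518447466812), np.float64(-21.745499461432555)]
width [np.float64(0.11519603105292292), np.float64(0.11546423611761998), np.float64(0.11460023805026523), np.float64(0.11419574186424274), np.float64(0.09852852209892332), np.float64(0.10030259157741571)]
tabs [0.57987115 0.27884294 0.055     ] [0.59569526 0.20487795 0.055     ] 102.07584947630303 [0.58778321 0.24186044 0.055     ] 0.07563875933916583
tabs [0.57865232 0.27677897 0.061     ] [0.59436557 0.20333219 0.061     ] 102.07584947630306 [0.58650894 0.24005558 0.061     ] 0.07510882292927136
spindle [0.58698052 0.24131482 0.089     ]
collar [0.5866778  0.24014612 0.091     ] [np.float64(103.86358655481276), np.float64(103.52638365851921), np.float64(10.836838000219936), np.float64(13.596142932831594)]
[[-9.554e-01  2.953e-01 -3.000e-04]
 [ 2.953e-01  9.554e-01 -1.200e-03]
 [-1.000e-04 -1.200e-03 -1.000e+00]]
```

The crop shows the larger red hub on the dark stand, with the spindle at crop (268,252) and white tabs at (173,297) and (431,248). The tabs lie across the keyway, which runs from lower left to upper right. Tabs are at about 102.5° and the keyway at 158°, so it needs +55.5° counter-clockwise about (0.586, 0.240). I'll grip across the hub's y faces, with the tool's y axis at 12.5°.

Request:
{"name": "play_rows", "arguments": {"plan": [0,0,60.3,-0.489,-0.2225,0.085,1,0,0,60.3,-0.489,-0.2225,0.085,1,0,0,60.3,-0.489,-0.2225,0.085,1,0,0,60.3,-0.489,-0.2225,0.085,1,0,0,60.3,-0.489,-0.2225,0.085,1,0,0,60.3,-0.489,-0.2225,0.085,1,0,0,60.3,-0.489,-0.2225,0.085,1,0,0,60.3,-0.489,-0.2225,0.085,1,0,0,60.3,-0.489,-0.2225,0.085,1,0,0,60.3,-0.489,-0.2225,0.085,1,0,0,60.3,-0.489,-0.2225,0.085,1,0,0,60.3,-0.489,-0.2225,0.085,1,0,0,60.3,-0.489,-0.2225,0.085,1,0,0,60.3,-0.489,-0.2225,0.085,1], "squeeze": 30}}

```text
clock: 1.85
position: [0.5857, 0.2407, 0.1605]
ee_rot: [0.625, 0.78, 0.0, -0.0]
ft_force: [0.2, -0.2, 0.3]
grip_width: 1.002
grasp_force: 0.0
```

Run:
```python
from h import *
from scipy.spatial.transform import Rotation as Ro
o=status.get_obs();R=Ro.from_quat(o["ee_rot"]).as_matrix()
print(o["clock"],o["position"],R.round(4),o["joint_pos"],np.degrees(np.arctan2(R[1,1],R[0,1])))
print("shift tool",R.T@(np.array([.5863,.2402,.080])-o["position"]))
im=viewer.camera("scene")[:,:,::-1]
cv2.imwrite("pics/s1.png",cv2.resize(im[60:300,340:640],None,fx=2.5,fy=2.5))
```

```text
1.85 [0.58574964 0.24072537 0.16050111] [[-2.177e-01  9.760e-01  1.000e-04]
 [ 9.760e-01  2.177e-01  4.000e-04]
 [ 4.000e-04  2.000e-04 -1.000e+00]] [-0.71992729  0.41474014  0.33469657  1.56136841 -0.14342375  1.18942224
 -0.13865152] 12.574007471133076
shift tool [-0.00066094  0.00040491  0.08050097]
```

View pics/s1.png

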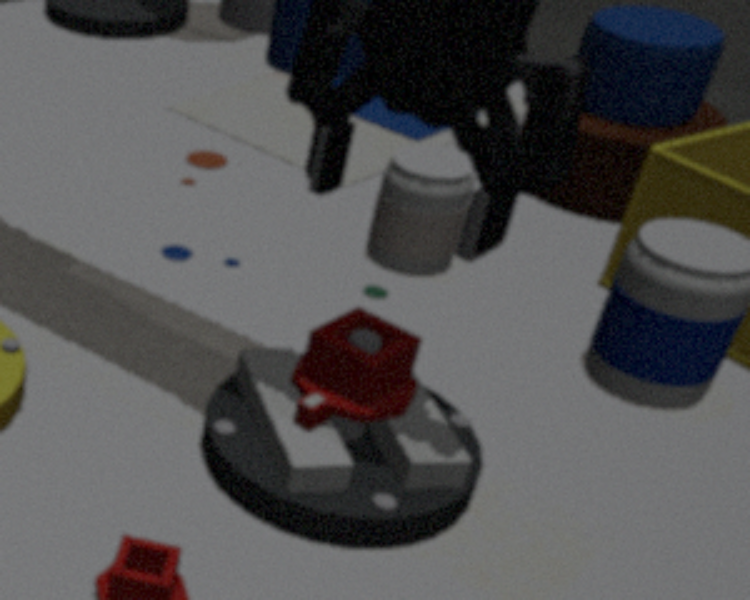

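The open fingers hover centred over the collar (crop 360,350) and nothing is in the way. Next I lower and grip.

Request:
{"name": "play_rows", "arguments": {"plan": [0,0,0,0,0,0.03,1,0,0,0,0,0,0.055,1,0,0,0,0,0,0.07,1,0,0,0,0,0,0.08,1,0,0,0,0,0,0.08,1,0,0,0,0,0,0.08,0.3,0,0,0,0,0,0.08,0.3,0,0,0,0,0,0.08,0.3,0,0,0,0,0,0.08,0.3,0,0,0,0,0,0.08,0.3,0,0,0,0,0,0.08,0.3], "squeeze": 30}}

```text
clock: 3.28
position: [0.5865, 0.2403, 0.0811]
ee_rot: [0.626, 0.78, 0.001, 0.0]
ft_force: [-1.1, -0.7, 6.3]
grip_width: 0.508
grasp_force: 31.7
```

Request:
{"name": "play_rows", "arguments": {"plan": [0,0,-7,0,0,0,0.3,0,0,-14,0,0,0,0.3,0,0,-21,0,0,0,0.3,0,0,-28,0,0,0,0.3,0,0,-35,0,0,0,0.3,0,0,-42,0,0,0,0.3,0,0,-49,0,0,0,0.3,0,0,-55.4,0,0,0,0.3,0,0,-55.4,0,0,0,0.3,0,0,-55.4,0,0,0,0.3]}}

```text
clock: 4.53
position: [0.5858, 0.24, 0.0799]
ee_rot: [0.193, 0.981, -0.0, -0.0]
ft_force: [0.7, -1.0, -3.5]
grip_width: 0.506
grasp_force: 31.0
```

Run:
```python
from h import *
from scipy.spatial.transform import Rotation as Ro
o=status.get_obs();R=Ro.from_quat(o["ee_rot"]).as_matrix()
print(o["clock"],np.degrees(np.arctan2(R[1,1],R[0,1])),o["torque"])
im=viewer.camera("scene")[:,:,::-1]
cv2.imwrite("pics/s2.png",cv2.resize(im[60:300,340:640],None,fx=2.5,fy=2.5))
```

```text
4.525 67.78009369217936 [ 0.01638385  0.03630998 -0.01364111]
```

View pics/s2.png

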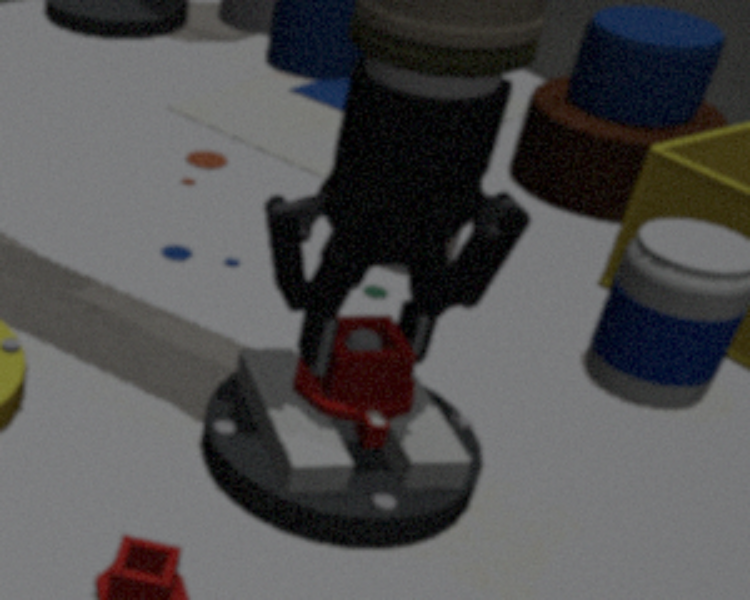

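The hub has turned with the gripper, and the white tab (crop 375,420) now points along the keyway. I'll lower it 10 mm while held, open, and retreat.

Request:
{"name": "play_rows", "arguments": {"plan": [0,0,0,0,0,0.003,0.3,0,0,0,0,0,0.006,0.3,0,0,0,0,0,0.009,0.3,0,0,0,0,0,0.009,0.3,0,0,0,0,0,0.009,0.3]}}

```text
clock: 5.2
position: [0.586, 0.2402, 0.0712]
ee_rot: [0.192, 0.981, 0.0, -0.0]
ft_force: [-0.2, -0.2, -3.1]
grip_width: 0.509
grasp_force: 31.0
```

Request:
{"name": "play_rows", "arguments": {"plan": [0,0,0,0,0,0.001,1,0,0,0,0,0,0.001,1,0,0,0,0,0,0.001,1,0,0,0,0,0,0.001,1,0,0,0,0,0,0.001,1,0,0,0,0,0,-0.02,1,0,0,0,0,0,-0.05,1,0,0,0,0,0,-0.1,1,0,0,0,0,0,-0.14,1,0,0,0,0,0,-0.14,1,0,0,0,0,0,-0.14,1]}}

```text
clock: 6.58
position: [0.5857, 0.2401, 0.2107]
ee_rot: [0.191, 0.982, -0.0, -0.0]
ft_force: [-1.0, -1.1, -0.3]
grip_width: 0.999
grasp_force: 0.0
```

Run:
```python
from h import *
im=viewer.camera("scene")[:,:,::-1]
cv2.imwrite("pics/s3.png",cv2.convertScaleAbs(cv2.resize(im[160:290,400:560],None,fx=4.5,fy=4.5,interpolation=cv2.INTER_CUBIC),alpha=1.5))
```

```text
(no output)
```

View pics/s3.png

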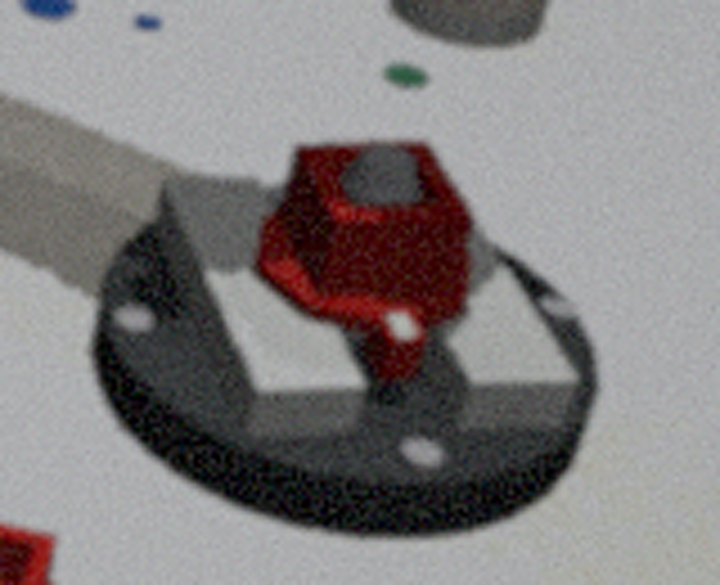

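The disc is flat on the shoulder, with the tab in the keyway (crop 400,340). The spindle now stands proud of the collar (382,170), which confirms the 10 mm drop.

```bash
python3 -c "
from workcell import manip
print(manip.hand_in())"
```

```text
the job is handed in; nothing more can be done
None
```

The red hub is turned about 55° into its keyway, lies flat on the shoulder and is released; the blue hub was not touched, and the job was handed in at about 6.6 s.

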